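Set out the backlit viewing line for a printed coupon

TASK

Set up the viewing line on the black rail plate so that along the row stand, in this order, lamp, diffuser, stage, camera: the frosted diffuser on the round white plate beside the stage, square across the row; the lamp on the end plate next to the diffuser; the camera on the end plate on the other side, next to the stage; all upright and centred on their plates, with lamp and camera pointing at the stage. Lay the red coupon flat in the middle of the stage's silver top, and leave the teal coupon where it lies.

Things in the scene. Friction and masses are not known exactly. Their poses are not given: they have to be found in the camera images.
- lamp: White square lamp (mm) with a round yellow window on its front, out to 32 from the centre, 33 to 71 high; on top a yellow bar marks the front, a black one the rear. Foot 60 x 60 x 10, body 46 x 46 above it to 85 high; grip its +y and -y sides. Origin: centre of underside. It looks along its own -x, which starts within 0.6 rad of the world's -x. About 0.35 kg. Starts at any of six shared spots.
- camera: Black square camera (mm) with a lens barrel 36 thick on its front, out to 50 from the centre, 34 to 70 high; a red dot on top lies towards the rear. Foot 60 x 60 x 10, body 46 x 46 above it to 85 high; grip its +y and -y sides. Origin: centre of underside. It looks along its own -x, which starts within 0.6 rad of the world's -x. About 0.35 kg. Starts at any of six shared spots.
- diffuser: Frosted white screen (5 mm) in a grey upright frame 12 mm thick (x), 52 wide (y), 10 to 85 high, on a dark foot 50 x 56 x 10. Grip across the 52 mm width, or the 12 mm top bar (79 to 85 high). Both faces alike: light passes along its x axis, which starts within 0.6 rad of the world's. Origin: centre of underside. 0.2 kg. Starts at any of six shared spots.
- coupon_red: Red printed test coupon, a flat bar 48 x 24 x 10 mm (x, y, z) with two black dots on top, lying flat. Origin: centre of the underside. About 20 g. Starts at any of six shared spots.
- coupon_teal: Teal test coupon of the same shape and size (48 x 24 x 10 mm); it is not needed and stays where it lies. Origin: centre of the underside. Starts at any of six shared spots.
- stage: Fixed sample stage: silver square top 64 x 64 mm, its upper face 45 mm above the origin (55 above the bench), on a pillar. Origin: centre of its base, on the black rail plate. Its y axis runs along the row. It is at one of the row's two middle places, the round white plate at the other.
- mid_plate: Round white plate 68 mm across, 4 thick, fixed on the black rail plate beside the stage. Origin: centre of its underside, 10 mm above the bench; its top is at 14. The row (black plate 84 x 400 x 10 mm, long side within 0.2 rad of the world's y) has four places 105 mm apart: end plate, middle, middle, end plate.
- end_left: Blue square plate 68 x 68 x 4 mm, fixed at the left (+y) end of the row. Same heights as the round plate: origin at its underside 10 mm above the bench, top at 14 mm. Its colour has no meaning for what goes on it.
- end_right: Yellow square plate 68 x 68 x 4 mm, fixed at the right (-y) end of the row. Origin at its underside 10 mm above the bench, top at 14 mm. Its colour has no meaning for what goes on it.
Things that resemble listed ones, but are neither listed nor needed, are in the scene too. What is shaped like the lamp but pink or purple is not meant.

How it is judged:
By the outcome, as a careful person would: the job done as asked, in the order asked, and still so for the second after the job is handed in, with the robot touching nothing.
It also fails if it takes over 128 s, if anything falls off the work surface, if the arm or the gripper's body presses on something with over 40 N, if the wrist force passes 120 N, or if a joint passes its speed limit or range.

ROBOT

A 6-joint arm with a two-finger parallel gripper is mounted at the origin on the work surface. World frame = base frame: x ahead of the robot, y to its left, z up, the work surface at z = 0. Lengths are in m, angles in rad, forces in N, time in s.
With the tool pointing down it reaches from about 0.25 to 0.85 m from the base axis. Payload 12.5 kg.
Tool frame: the origin (TCP) lies at the very end of the fingers, on their centre line; the grasp point (between the pads) lies behind it (env.grip_depth is the y of the grasp point in the tool frame, in m); y points along the fingers, z is the direction in which the jaws open and shut, and the axes are right-handed (so a half turn about y gives the same grasp; the last joint's range is limited). The gripper opens to 93 mm and grips with 3 to 60 N. Pads are 15 mm wide; open, the fingers measure 128 mm over their backs; the gripper's body (75 mm by 188 mm) begins 65 mm behind the grasp point.
Start: joints at [1.016, 0.351, 1.652, -0, 1.139, -0.085], TCP at [0.249, 0.49, 0.219] pointing down, gripper open.
Joint ranges: [-2.75, 2.75], [-0.79, 2.1], [0.01, 2.65], [-1.57, 4.71], [0.07, 3.14], [-2.87, 2.87]. Speed limits (rad/s): [2.22, 2.22, 2.79, 3.14, 3.14, 3.14].

INTERFACE

Orientations are given as a rotation vector (axis times angle).
In Python, from plant import read_state, grab_frame, camera_model, env, look_for, cut_out gives the robot as it stands.
- The arm moves only by the tool send_rows, never from a script. Its argument "motion" is a list that holds one entry, the list of rows, each a list of 7 numbers: the turn, a rotation vector about the tool's x, y, z in rad, then the shift along the tool's x, y, z in mm, then the opening, from 0 (shut) to 1 (fully open). In form: [[[wx, wy, wz, tx, ty, tz, claw], ...]]. A call has 1 to 5 rows; each row is the pose to reach, as a shift and turn from the pose measured when the call began, along the tool's axes at that moment; what a row does not reach only later rows make up. A row lasts 1/12 s, in which the tool goes at most 41.7 mm and 7.16 degrees, less where a joint would pass 70% of its speed; a pose out of reach is approached as far as the arm can. A call with a gripper value outside its range is refused whole. The fingers move at their own pace and stop on an object; "grip_force" is the grip in N (left out, the last holds). Time passes only in rows, so rows that repeat a pose let the fingers close. It gives the time, the measured TCP pose, the force and the opening at its end, in the units of the state.
- read_state(): the state, without advancing time (a new reading comes with each control period).
- grab_frame(name): name is "scene" or "top" or "wrist"; returns the picture (400x640x3 uint8, red, green, blue); there is no depth.
- camera_model(name): a dict with "camera_matrix" (3x3 intrinsics, pixels), "xyz" and "rotation" of the camera in the world; the wrist camera has in their place "hand_eye" (4x4, takes a point from camera to tool coordinates, whose origin is the TCP and whose axes are the tool frame's). Camera axes: x right, y up, looking along -z (the intrinsics and any distortion apply to the point x, -y, -z); pixel columns grow to the right and rows downward; lengths in m; the calibration is good to about 2 mm. A picture is of the moment at which its call begins: read the wrist's pose just before it. camera_model takes no time and is no camera call.
- env.close_job(): hands the job in, once; it reports no verdict.
Trained networks look in the newest picture that a camera, given by its name, has taken for a name from the list of things; names that differ only in an ending like _2 or _b are one class to them, and where a whole thing is asked for, a point or a joint stands for the part that bears it (a point fixed in the world has none). Each returns a list of dicts, best first, with "confidence" (0 to 1); they miss things now and then, are a little off and sometimes report something else, mostly with a low value. They report only what shows in the picture. A call takes as long as a camera call. They do not tell look-alikes from the thing itself.
- look_for(camera, target): "rect" ([centre column, centre row, width, height] in pixels, round what is visible of it).
- cut_out(camera, target): "pixels" (400x640 bool, what is visible of it) and "rect" ([centre column, centre row, width, height] in pixels, round what is visible of it).
The state is a dict: "t": time; "joints": joint angles; "qvel": joint speeds; "tau": joint torques, N m; "ee_pos": TCP position; "tcp_rot": TCP orientation; "force": force on the tool from outside, world axes, zero at the start; "moment": the same for the moment, N m; "grip_width": finger opening in m.
Only numpy, scipy, OpenCV 4.12 (cv2) and the standard library are available. Lean on these libraries where they do the work, as an engineer would, in place of code of your own. Each camera call takes 0.05 s, during which the arm holds its last target. There are 200 camera calls.

## Working session

There is one attempt and no reset: what is moved stays moved. The work goes in short steps, Python scripts to look and compute and a tool call to move; the robot and the scene stay as the last step left them, time stands still between calls to the robot, and variables do not carry over. Pictures are saved under pics/ and viewed, about 12 in all and at most 16, crops included, and the job is handed in when it is done.

Besides the shell and the picture viewer there is one more tool, called after "Emit:" as name(argument=value, ...), one argument or row to a line, values as JSON. send_rows: Moves the arm, as the interface text tells. Its arguments: {"type":"object","properties":{"motion":{"type":"array"},"grip_force":{"type":"number"}},"required":["motion"]}

```bash
ls; mkdir -p pics; python3 - <<'E'
from plant import *
import cv2,numpy as np
np.set_printoptions(precision=4,suppress=True)
s=read_state();print({k:np.round(v,4) for k,v in s.items()},env.grip_depth)
for n in("scene","top"):
    f=grab_frame(n);cv2.imwrite(f'pics/{n}0.png',f[:,:,::-1]);
for n in("scene","top","wrist"):
    print(n,camera_model(n))
for t in["lamp","camera","diffuser","coupon_red","coupon_teal","stage","mid_plate","end_left","end_right"]:
    print(t,[(np.round(d['rect']),round(d['confidence'],2)) for d in look_for("top",t)])
E
```

```text
pics
{'t': np.float64(0.0), 'joints': array([ 1.0164,  0.3513,  1.6524,  0.    ,  1.1391, -0.0846]), 'qvel': array([ 0.0017,  0.0014, -0.0001,  0.0013, -0.0005,  0.0025]), 'tau': array([  0.0001, -49.7325, -28.5252,   0.0699,   0.0257,  -0.0001]), 'ee_pos': array([0.2488, 0.4901, 0.2181]), 'tcp_rot': array([-1.5403,  0.3687, -0.3681]), 'force': array([-0.0916,  0.5937, -0.043 ]), 'moment': array([ 0.0524,  0.0108, -0.031 ]), 'grip_width': np.float64(0.0927)} -0.0188
scene {'camera_matrix': array([[391.7312,   0.    , 315.2041],
       [  0.    , 391.7312, 193.6753],
       [  0.    ,   0.    ,   1.    ]]), 'xyz': array([1.4831, 0.2069, 0.8344]), 'rotation': array([0.6207, 0.8135, 1.751 ])}
top {'camera_matrix': array([[389.458 ,   0.    , 314.6065],
       [  0.    , 389.458 , 199.0878],
       [  0.    ,   0.    ,   1.    ]]), 'xyz': array([ 0.3968, -0.0885,  1.0966]), 'rotation': array([ 0.1024, -0.0899, -1.5424])}
wrist {'camera_matrix': array([[342.1071,   0.    , 314.7517],
       [  0.    , 342.1071, 201.3654],
       [  0.    ,   0.    ,   1.    ]]), 'hand_eye': array([[-0.0011, -0.9654, -0.2608, -0.0734],
       [-0.0003,  0.2608, -0.9654, -0.1665],
       [ 1.    , -0.001 , -0.0005, -0.0001],
       [ 0.    ,  0.    ,  0.    ,  1.    ]])}
lamp [(array([381., 148.,  23.,  30.]), 0.92), (array([410., 191.,  35.,  27.]), 0.9), (array([438., 151.,  33.,  30.]), 0.8), (array([452., 222.,  36.,  36.]), 0.72), (array([476., 175.,  34.,  29.]), 0.68)]
camera [(array([338., 236.,  26.,  34.]), 0.84)]
diffuser [(array([402., 258.,  30.,  25.]), 0.59)]
coupon_red [(array([166., 246.,  12.,  23.]), 0.43)]
coupon_teal [(array([239., 236.,  12.,  18.]), 0.65)]
stage [(array([296., 164.,  25.,  23.]), 0.78)]
mid_plate []
end_left [(array([222., 166.,  23.,  25.]), 0.81)]
end_right [(array([329., 165.,  26.,  29.]), 0.96), (array([238., 235.,  13.,  20.]), 0.49)]
```

```bash
python3 - <<'E'
import cv2
a=cv2.imread('pics/top0.png')[110:300,120:520]
cv2.imwrite('pics/top0c.png',cv2.resize(a,None,fx=2,fy=2,interpolation=cv2.INTER_CUBIC))
E
```

```text
(no output)
```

View pics/top0c.png

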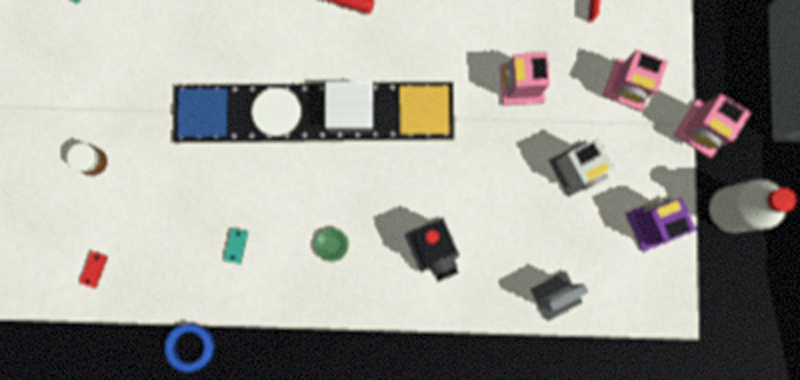

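View pics/scene0.png

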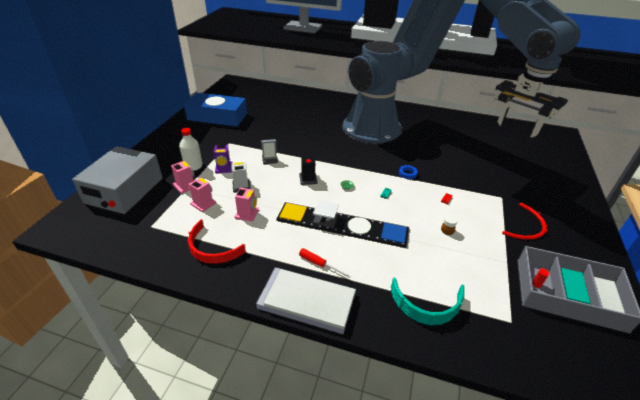

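The stage sits next to yellow (−y), so: lamp → blue, diffuser → white disc, camera → yellow. White lamp at top-picture (410,191): the only white one, with yellow front bar and black rear bar. The others (pink ×3, purple) are decoys. Camera (338,236), diffuser (400,256), red coupon (166,245), teal (238,233).

```bash
cat > h.py <<'E'
from plant import *
import cv2,numpy as np
from scipy.spatial.transform import Rotation as R
np.set_printoptions(precision=4,suppress=True)
def cam(n,s=None):
    m=camera_model(n)
    if n=='wrist':
        s=s or read_state(); T=R.from_rotvec(s['tcp_rot']).as_matrix();H=m['hand_eye']
        return m['camera_matrix'],T@H[:3,:3],T@H[:3,3]+s['ee_pos']
    return m['camera_matrix'],R.from_rotvec(m['rotation']).as_matrix(),np.array(m['xyz'])
def ray(uv,z,c):
    K,Rc,p=c; uv=np.atleast_2d(uv).astype(float)
    d=np.c_[(uv[:,0]-K[0,2])/K[0,0],-(uv[:,1]-K[1,2])/K[1,1],-np.ones(len(uv))]@Rc.T
    return (p+d*((z-p[2])/d[:,2])[:,None])[:,:2]
def pix(P,c):
    K,Rc,p=c; q=(np.atleast_2d(P)-p)@Rc
    return np.c_[K[0,2]+K[0,0]*q[:,0]/-q[:,2],K[1,2]-K[1,1]*q[:,1]/-q[:,2]]
def shot(n,name):
    s=read_state();f=grab_frame(n);cv2.imwrite(f'pics/{name}.png',f[:,:,::-1]);return f,cam(n,s)
def topdown(f,c,z,cx,cy,half,mm=.5):
    "rectified view of plane z; +x up, +y left"
    n=int(2*half*1000/mm);j,i=np.meshgrid(np.arange(n),np.arange(n))
    P=np.c_[(cx+half-i.ravel()*mm/1e3),(cy+half-j.ravel()*mm/1e3),np.full(n*n,z)]
    u=pix(P,c).astype(np.float32).reshape(n,n,2)
    return cv2.remap(f,u[:,:,0].copy(),u[:,:,1].copy(),cv2.INTER_LINEAR)
def blobs(f,lo,hi,amin=8):
    m=cv2.inRange(cv2.cvtColor(f,cv2.COLOR_RGB2HSV),lo,hi)
    n,l,st,ce=cv2.connectedComponentsWithStats(m)
    return [(ce[i],st[i,4],l==i) for i in range(1,n) if st[i,4]>=amin]
def rectw(mask,z,c):
    p=np.argwhere(mask)[:,::-1]; w=ray(p,z,c)*1000
    r=cv2.minAreaRect(w.astype(np.float32)); return np.array(r[0])/1000,np.array(r[1]),r[2],w.mean(0)/1000
def go(x,y,z,yaw):
    "yaw: world angle of the tool z axis (jaw direction), mod pi; prints row numbers"
    s=read_state();T=R.from_rotvec(s['tcp_rot']).as_matrix()
    def tgt(a): Z=[np.cos(a),np.sin(a),0];Y=[0,0,-1];return np.c_[np.cross(Y,Z),Y,Z]
    cur=np.arctan2(T[1,2],T[0,2]); a=yaw+np.pi*np.round((cur-yaw)/np.pi)
    w=R.from_matrix(T.T@tgt(a)).as_rotvec(); d=T.T@(np.array([x,y,z])-s['ee_pos'])*1000
    print('row',np.round(w,3),np.round(d,1),'dist',round(np.linalg.norm(d)),'deg',round(np.degrees(np.linalg.norm(w)),1),'cur yaw',round(cur,3),'q6',round(s['joints'][5],2),'t',round(s['t'],2))
E
python3 - <<'E'
from h import *
f,c=shot('top','top1')
B={'blue':((105,120,60),(125,255,255)),'yel':((15,110,120),(30,255,255)),'red':((0,150,90),(6,255,255)),'teal':((80,110,60),(95,255,255))}
for k,(lo,hi) in B.items():
    for ce,a,m in blobs(f,lo,hi):
        if 120<ce[0]<520 and 110<ce[1]<300:
            z={'blue':.014,'yel':.014,'red':.01,'teal':.01}[k]
            if a<60 and k in('yel','red'): z=.085 if ce[0]>250 else .01
            print(k,np.round(ce,1),a,*rectw(m,z,c))
K=c
for n,z in(('mid_plate',.014),('stage',.055),('diffuser',.085),('lamp',.085),('camera',.085)):
    for d in cut_out('top',n): print(n,round(d['confidence'],2),np.round(d['rect']),*rectw(d['pixels'],z,c))
print('lamp bars',ray([[418,196],[413.5,186.5]],.085,c),'cam dot,barrel',ray([[336,228.5]],.085,c),ray([[341.5,244]],.07,c))
E
```

```text
blue [220.8 166. ] 615 [0.6181 0.1909] [69.305  71.9439] 1.4603523015975952 [0.618  0.1904]
blue [214.  283.7] 357 [0.2898 0.1894] [64.3353 68.7819] 1.5702857971191406 [0.2905 0.1905]
yel [379.3 144.2] 52 [ 0.6737 -0.2473] [27.2898 13.2821] 1.432077169418335 [ 0.6731 -0.2469]
yel [441.1 150.3] 53 [ 0.6606 -0.4106] [29.179 12.732] 68.7898941040039 [ 0.6607 -0.4106]
yel [331.9 164.5] 597 [ 0.6318 -0.1247] [69.2649 68.1245] 1.4350001811981201 [ 0.6303 -0.1243]
yel [479.9 173.4] 57 [ 0.6009 -0.5117] [29.3164 12.8395] 56.36317825317383 [ 0.6009 -0.5118]
yel [418.3 195.3] 39 [ 0.5386 -0.3499] [ 9.2996 27.2947] 27.930150985717773 [ 0.5387 -0.3495]
yel [454.1 213.7] 52 [ 0.4924 -0.4417] [11.7878 28.3595] 24.433130264282227 [ 0.4926 -0.4421]
red [511.2 209.5] 126 [ 0.5161 -0.6271] [33.3773 31.242 ] 88.10379791259766 [ 0.5158 -0.6277]
red [335.9 227.7] 41 [ 0.4475 -0.1362] [15.5742 15.56  ] 1.1939538717269897 [ 0.4482 -0.1359]
red [166.1 244.3] 130 [0.3936 0.3311] [22.6926 43.2823] 72.75243377685547 [0.3936 0.3312]
teal [237.3 232.4] 124 [0.432  0.1346] [22.5147 41.7505] 80.33493041992188 [0.4
[... 466 characters left out ...]
 [ 0.659  -0.2529] [67.9755 61.5889] 1.4447931051254272 [ 0.658  -0.2535]
lamp 0.69 [476. 175.  32.  32.] [ 0.6029 -0.5006] [71.7322 83.6439] 56.51573181152344 [ 0.6026 -0.4997]
lamp 0.66 [410. 194.  34.  28.] [ 0.5433 -0.3299] [57.1547 72.8618] 28.032814025878906 [ 0.5432 -0.3288]
lamp 0.55 [452. 222.  36.  31.] [ 0.4746 -0.4304] [57.1645 77.7038] 23.530550003051758 [ 0.4733 -0.4299]
camera 0.71 [336. 236.  28.  28.] [ 0.4277 -0.1389] [74.2977 55.8967] 24.641220092773438 [ 0.4312 -0.1379]
camera 0.59 [166. 245.  16.  24.] [0.3931 0.3012] [29.9106 49.1224] 75.27446746826172 [0.3929 0.3012]
lamp bars [[ 0.5367 -0.3488]
 [ 0.5616 -0.3372]] cam dot,barrel [[ 0.4462 -0.1362]] [[ 0.4069 -0.1521]]
```

```bash
python3 - <<'E'
from h import *
go(.394,.331,.13,1.27)
E
```

```text
row [ 0.    -0.169 -0.   ] [201.5  88.6 -76.5] dist 233 deg 9.7 cur yaw 1.101 q6 -0.08 t 0.85
```

Emit:
send_rows(
  motion=[
    [[0, -0.169, 0, 201.5, 88, -76.5, 1], [0, -0.169, 0, 201.5, 88, -76.5, 1], [0, -0.169, 0, 201.5, 88, -76.5, 1], [0, -0.169, 0, 201.5, 88, -76.5, 1], [0, -0.169, 0, 201.5, 88, -76.5, 1]],
  ],
)

```text
t: 1.27
ee_pos: [0.3782, 0.3479, 0.1403]
tcp_rot: [-1.557, 0.235, -0.236]
force: [0.9, 0.2, -0.7]
grip_width: 0.093
```

Emit:
send_rows(
  motion=[
    [[0, 0, 0, 25, 11, -9, 0.6], [0, 0, 0, 25, 11, -9, 0.6], [0, 0, 0, 25, 11, -9, 0.6]],
  ],
)

```text
t: 1.52
ee_pos: [0.4, 0.3311, 0.1288]
tcp_rot: [-1.558, 0.238, -0.237]
force: [-0.5, 0.8, 1.0]
grip_width: 0.0772
```

```bash
python3 - <<'E'
from h import *
s=read_state();print(s['ee_pos'],s['t'],s['grip_width'])
f,c=shot('wrist','w1')
for ce,a,m in blobs(f,(0,130,70),(8,255,255),200): 
  print(ce,a,*rectw(m,.010,c)); r=rectw(m,.008,c)
go(.394,.331,.13,1.27)
E
```

```text
[0.4    0.3311 0.1288] 1.5167 0.07719652214489323
[610.5436  49.2134] 1148 [0.3562 0.5853] [60.4779 15.0229] 50.74799346923828 [0.3554 0.5842]
[312.5526 185.3876] 1473 [0.3901 0.3324] [23.4658 48.0215] 72.70654296875 [0.3897 0.3325]
[589.4862 226.8081] 1631 [0.4991 0.5515] [ 31.9334 101.8667] 10.979666709899902 [0.4978 0.5542]
row [-0.    -0.001  0.   ] [-4.9 -0.7 -2.5] dist 6 deg 0.0 cur yaw 1.269 q6 -0.67 t 1.57
```

View pics/w1.png

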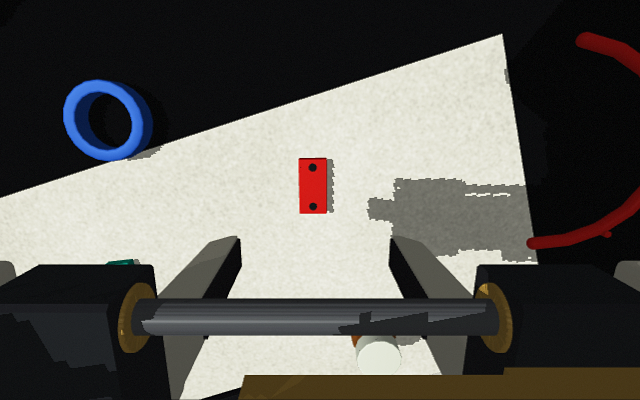

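The wrist picture shows the red coupon at (313,186) with its two black dots, and nothing else nearby.

```bash
python3 - <<'E'
from h import *
go(.390,.3325,.0035,1.269)
E
```

```text
row [-0.  0.  0.] [ -9.2 125.8  -2.3] dist 126 deg 0.0 cur yaw 1.269 q6 -0.67 t 1.57
```

Emit:
send_rows(
  motion=[
    [[0, 0, 0, -9, 40, -2.3, 0.5], [0, 0, 0, -9, 80, -2.3, 0.5], [0, 0, 0, -9, 110, -2.3, 0.5], [0, 0, 0, -9, 125, -2.3, 0.5], [0, 0, 0, -9, 125, -2.3, 0.5]],
  ],
)

```text
t: 1.98
ee_pos: [0.3885, 0.333, 0.0022]
tcp_rot: [-1.559, 0.237, -0.234]
force: [-0.3, -0.5, -1.1]
grip_width: 0.0468
```

Emit:
send_rows(
  motion=[
    [[0, 0, 0, 0, 0, 0, 0], [0, 0, 0, 0, 0, 0, 0], [0, 0, 0, 0, 0, 0, 0], [0, 0, 0, 0, 0, 0, 0], [0, 0, 0, 0, 0, 0, 0]],
  ],
  grip_force=12,
)

```text
t: 2.4
ee_pos: [0.3888, 0.3335, 0.0032]
tcp_rot: [-1.558, 0.236, -0.234]
force: [-2.7, 1.6, 6.2]
grip_width: 0.0236
```

Emit:
send_rows(
  motion=[
    [[0, 0, 0, 0, 0, 0, 0], [0, 0, 0, 0, -30, 0, 0], [0, 0, 0, 0, -70, 0, 0], [0, 0, 0, 0, -110, 0, 0], [0, 0, 0, 0, -150, 0, 0]],
  ],
)

```text
t: 2.82
ee_pos: [0.3886, 0.3332, 0.1552]
tcp_rot: [-1.558, 0.236, -0.234]
force: [-0.3, 0.7, 0.5]
grip_width: 0.0239
```

```bash
python3 - <<'E'
from h import *
go(.606,-.018,.17,1.614)
E
```

```text
row [ 0.    -0.343 -0.001] [ 311.4  -15.  -271.3] dist 413 deg 19.7 cur yaw 1.271 q6 -0.65 t 2.82
```

Emit:
send_rows(
  motion=[
    [[0, -0.343, 0, 257, -15, -235, 0], [0, -0.343, 0, 257, -15, -235, 0], [0, -0.343, 0, 257, -15, -235, 0], [0, -0.343, 0, 257, -15, -235, 0], [0, -0.343, 0, 257, -15, -235, 0]],
  ],
)

```text
t: 3.23
ee_pos: [0.4878, 0.1642, 0.1632]
tcp_rot: [-1.571, -0.035, 0.036]
force: [0.7, 1.0, -0.8]
grip_width: 0.0237
```

```bash
python3 - <<'E'
from h import *
go(.555,.033,.17,1.614)
E
```

```text
row [ 0.     0.002 -0.001] [  61.2   -6.8 -134.1] dist 148 deg 0.1 cur yaw 1.616 q6 -1.38 t 3.23
```

Emit:
send_rows(
  motion=[
    [[0, 0, 0, 61, -7, -134, 0], [0, 0, 0, 61, -7, -134, 0], [0, 0, 0, 61, -7, -134, 0], [0, 0, 0, 61, -7, -134, 0], [0, 0, 0, 61, -7, -134, 0]],
  ],
)

```text
t: 3.65
ee_pos: [0.5566, 0.029, 0.1706]
tcp_rot: [-1.572, -0.033, 0.031]
force: [-0.3, 0.2, 0.3]
grip_width: 0.0234
```

```bash
python3 - <<'E'
from h import *
s=read_state();print(s['ee_pos'],s['qvel'].round(2))
f,c=shot('wrist','w2')
for k,lo,hi in(('blue',(105,120,40),(125,255,255)),('yel',(15,110,90),(30,255,255))):
  for ce,a,m in blobs(f,lo,hi,800): print(k,ce,a,*rectw(m,.014,c))
for n,z in(('mid_plate',.014),('stage',.055)):
  for d in cut_out('wrist',n): print(n,round(d['confidence'],2),np.round(d['rect']),*rectw(d['pixels'],z,c))
g=cv2.cvtColor(f,cv2.COLOR_RGB2HSV)
E
```

```text
[0.5566 0.029  0.1706] [ 0.08 -0.02  0.05  0.02 -0.01  0.07]
blue [472.7845 242.2344] 3387 [0.6156 0.1907] [69.0507 70.6019] 2.4252161979675293 [0.6069 0.1915]
yel [159.1844 242.0243] 3374 [ 0.6267 -0.1237] [66.7028 69.3739] 2.373676300048828 [ 0.6201 -0.1252]
yel [444.6344 381.0578] 3684 [0.7797 0.1854] [ 41.5087 199.0898] 2.443239450454712 [0.7767 0.1871]
yel [136.495  384.7748] 1190 [ 0.7994 -0.1655] [ 32.042  111.0908] 2.443218469619751 [ 0.7968 -0.1647]
yel [271.1195 384.4816] 2452 [ 0.7928 -0.0117] [ 32.0378 184.5797] 2.440626382827759 [ 0.7899 -0.0106]
mid_plate 0.55 [370. 240.  59.  46.] [0.6073 0.0934] [68.0968 38.3449] 57.38302230834961 [0.607  0.0936]
stage 0.55 [258. 258.  68.  75.] [ 0.6154 -0.0208] [74.8515 61.2882] 1.331139326095581 [ 0.5962 -0.0255]
```

View pics/w2.png

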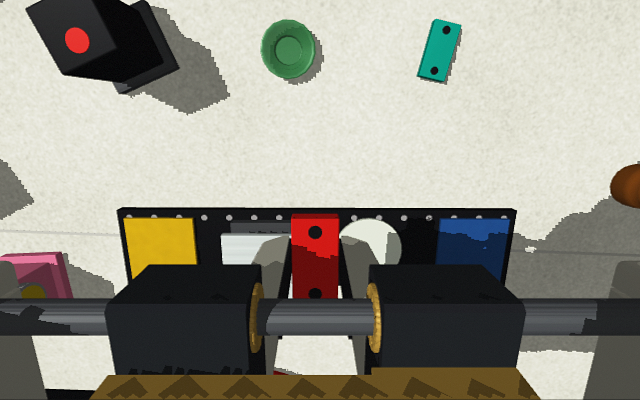

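The wrist image has +x downwards, so I back off to a larger x to see the whole row clear of the gripper.

Emit:
send_rows(
  motion=[
    [[0, 0, 0, 115, -30, 0, 0], [0, 0, 0, 115, -30, 0, 0], [0, 0, 0, 115, -30, 0, 0], [0, 0, 0, 115, -30, 0, 0], [0, 0, 0, 115, -30, 0, 0]],
  ],
)

```text
t: 4.22
ee_pos: [0.6695, 0.0399, 0.1995]
tcp_rot: [-1.57, -0.035, 0.037]
force: [-0.3, -0.9, -1.2]
grip_width: 0.024
```

```bash
python3 - <<'E'
from h import *
s=read_state();print(s['ee_pos'],s['qvel'].round(2))
f,c=shot('wrist','w3')
for k,lo,hi in(('blue',(105,120,40),(125,255,255)),('yel',(15,110,90),(30,255,255))):
  for ce,a,m in blobs(f,lo,hi,800): print(k,ce,a,*rectw(m,.014,c))
for n,z in(('mid_plate',.014),('stage',.055)):
  for d in cut_out('wrist',n): print(n,round(d['confidence'],2),np.round(d['rect']),*rectw(d['pixels'],z,c))
E
```

```text
[0.6695 0.0399 0.1995] [-0.01 -0.03  0.08 -0.   -0.01 -0.  ]
blue [465.0588 135.3807] 4760 [0.6158 0.1906] [68.8152 70.4618] 2.281187057495117 [0.615  0.1906]
yel [154.2691 132.9565] 4735 [ 0.6285 -0.1238] [68.7014 69.4104] 2.5232057571411133 [ 0.6275 -0.1238]
yel [420.556  380.9408] 3545 [0.9191 0.1782] [ 45.0789 230.7532] 2.6756744384765625 [0.9155 0.1837]
yel [154.0995 384.502 ] 1488 [ 0.9393 -0.1442] [ 34.7536 138.73  ] 2.674461603164673 [ 0.9363 -0.1469]
yel [264.4928 384.8872] 1534 [ 0.9331 -0.0128] [ 34.7642 139.7625] 2.6744580268859863 [ 0.9305 -0.0097]
mid_plate 0.63 [361. 138.  65.  72.] [0.6207 0.0848] [67.2647 65.8261] 6.111448287963867 [0.6196 0.0856]
stage 0.63 [252. 139.  77.  75.] [ 0.6248 -0.0175] [63.7372 67.5454] 2.7040698528289795 [ 0.6233 -0.0179]
```

View pics/w3.png

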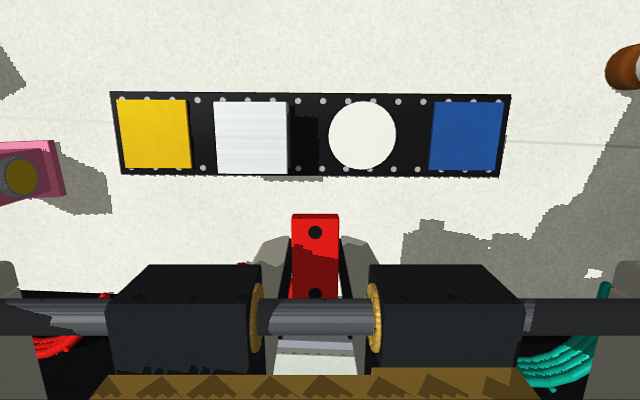

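The row is clear: yellow (154,133), stage (252,139), white disc (361,136), blue (465,135). The ends measure 314.7 mm apart (expected 315) and the row yaw is about 0.041.

```bash
python3 - <<'E'
from h import *
go(.623,-.019,.0592,1.612)
E
```

```text
row [-0.     0.004 -0.003] [-47.1 140.4 -56.1] dist 158 deg 0.3 cur yaw 1.616 q6 -1.63 t 4.37
```

Emit:
send_rows(
  motion=[
    [[0, 0.004, -0.003, -40, 20, -45, 0], [0, 0.004, -0.003, -47, 50, -56, 0], [0, 0.004, -0.003, -47, 90, -56, 0], [0, 0.004, -0.003, -47, 115, -56, 0], [0, 0.004, -0.003, -47, 130, -56, 0]],
  ],
)

```text
t: 4.78
ee_pos: [0.6196, -0.0189, 0.0661]
tcp_rot: [-1.57, -0.028, 0.036]
force: [-0.3, -0.2, -0.6]
grip_width: 0.024
```

```bash
python3 - <<'E'
from h import *
go(.623,-.019,.0592,1.612)
E
```

```text
row [-0.001 -0.    -0.005] [ 3.4  6.9 -0.2] dist 8 deg 0.3 cur yaw 1.612 q6 -1.72 t 4.78
```

Emit:
send_rows(
  motion=[
    [[0, 0, -0.005, 3.4, 4, 0, 0], [0, 0, -0.005, 3.4, 6.5, 0, 0], [0, 0, -0.005, 3.4, 6.5, 0, 0]],
  ],
)

```text
t: 5.03
ee_pos: [0.6229, -0.0186, 0.0601]
tcp_rot: [-1.57, -0.032, 0.032]
force: [0.1, -0.5, -0.4]
grip_width: 0.0237
```

Emit:
send_rows(
  motion=[
    [[0, 0, 0, 0, 0, 0, 0.45], [0, 0, 0, 0, 0, 0, 0.45], [0, 0, 0, 0, 0, 0, 0.45], [0, 0, 0, 0, -10, 0, 0.45], [0, 0, 0, 0, -40, 0, 0.5]],
  ],
)

```text
t: 5.45
ee_pos: [0.6208, -0.0184, 0.0979]
tcp_rot: [-1.569, -0.028, 0.037]
force: [0.9, 0.9, -0.1]
grip_width: 0.0444
```

Emit:
send_rows(
  motion=[
    [[0, 0, 0, 30, -40, 0, 1], [0, 0, 0, 50, -80, 0, 1], [0, 0, 0, 50, -90, 0, 1], [0, 0, 0, 50, -90, 0, 1]],
  ],
)

```text
t: 5.78
ee_pos: [0.6742, -0.0166, 0.1937]
tcp_rot: [-1.57, -0.035, 0.03]
force: [1.7, -0.3, -0.5]
grip_width: 0.0685
```

```bash
python3 - <<'E'
from h import *
s=read_state();print(s['ee_pos'],s['qvel'].round(2))
f,c=shot('wrist','w4')
for k,lo,hi in(('blue',(105,120,40),(125,255,255)),('yel',(15,110,90),(30,255,255)),('red',(0,130,70),(8,255,255))):
  for ce,a,m in blobs(f,lo,hi,800): print(k,ce,a,*rectw(m,.065 if k=='red' else .014,c))
for n,z in(('mid_plate',.014),('stage',.055)):
  for d in cut_out('wrist',n): print(n,round(d['confidence'],2),np.round(d['rect']),*rectw(d['pixels'],z,c))
go(.36,-.31,.2,1.571+.45)
E
```

```text
[ 0.6742 -0.0166  0.1937] [-0.    0.03  0.11 -0.   -0.07 -0.  ]
blue [524.4521 131.7473] 5037 [0.6158 0.1903] [68.3958 71.1994] 2.416785717010498 [0.6149 0.1903]
yel [207.8114 131.1945] 4873 [ 0.6285 -0.1239] [67.2985 69.1005] 2.416973829269409 [ 0.6277 -0.124 ]
yel [477.69   318.5588] 1113 [0.8277 0.1766] [95.313  33.6437] 13.392720222473145 [0.8281 0.1796]
yel [500.9476 380.0169] 1184 [0.917  0.2155] [44.6808 82.9123] 2.3717727661132812 [0.9121 0.2224]
yel [252.994  384.3972] 1002 [ 0.9344 -0.0825] [34.4454 95.1242] 2.3699252605438232 [ 0.9311 -0.0808]
yel [347.2567 384.6352] 1461 [0.9297 0.0329] [ 34.4617 127.1613] 2.363635301589966 [0.9267 0.0349]
red [314.6612 137.7222] 1476 [ 0.6258 -0.0181] [47.0309 23.3677] 2.4275612831115723 [ 0.6252 -0.018 ]
red [317.1044 281.3472] 1581 [ 0.7606 -0.0085] [69.9295 24.115 ] 74.67247772216797 [ 0.7602 -0.0099]
mid_plate 0.93 [417. 132.  68.  69.] [0.6201 0.0849] [64.4555 66.752 ] 2.428945541381836 [0.6194 0.0853]
stage 0.82 [313. 135.  77.  76.] [ 0.6241 -0.0195] [64.8014 64.6522] 2.429884433746338 [ 0.6227 -0.0199]
row [-0.003 -0.409 -0.006] [-322.4  -11.2 -280.6] dist 428 deg 23.4 cur yaw 1.612 q6 -1.71 t 5.93
```

View pics/w4.png

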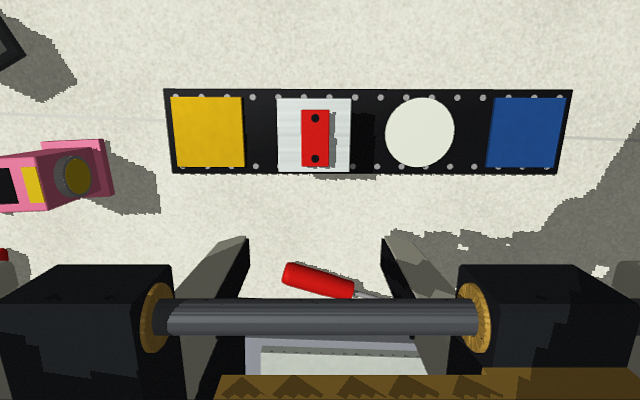

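Coupon at (315,138) sits within about 2 mm of the stage middle. Next is the camera; joint 6 suits it best from here.

```bash
python3 - <<'E'
from h import *
go(.485,-.12,.22,1.97)
E
```

```text
row [-0.003 -0.358 -0.006] [-189.9  -31.7  -95.8] dist 215 deg 20.5 cur yaw 1.612 q6 -1.71 t 5.93
```

Emit:
send_rows(
  motion=[
    [[0, -0.358, 0, -190, -32, -96, 1], [0, -0.358, 0, -190, -32, -96, 1], [0, -0.358, 0, -190, -32, -96, 1], [0, -0.358, 0, -190, -32, -96, 1], [0, -0.358, 0, -190, -32, -96, 1]],
  ],
)

```text
t: 6.35
ee_pos: [0.4883, -0.1167, 0.218]
tcp_rot: [-1.544, -0.307, 0.321]
force: [-0.3, -0.9, 1.2]
grip_width: 0.0931
```

Emit:
send_rows(
  motion=[
    [[0, 0, 0, 0, 0, 0, 1], [0, 0, 0, 0, 0, 0, 1]],
  ],
)

```text
t: 6.52
ee_pos: [0.4863, -0.1172, 0.2175]
tcp_rot: [-1.543, -0.304, 0.32]
force: [0.3, -0.4, -0.3]
grip_width: 0.0927
```

```bash
python3 - <<'E'
from h import *
s=read_state();print(s['ee_pos'],s['qvel'].round(2))
f,c=shot('wrist','w5')
for ce,a,m in blobs(f,(0,130,70),(8,255,255),100): print('red',ce,a,*rectw(m,.085,c))
t=topdown(f,c,.085,.43,-.14,.10)
cv2.imwrite('pics/w5t.png',t[:,:,::-1])
E
```

```text
[ 0.4863 -0.1172  0.2175] [ 0.04  0.04 -0.06  0.01  0.    0.02]
red [311.3754 143.8702] 285 [ 0.4453 -0.1356] [16.1495 15.5022] 49.29691696166992 [ 0.4453 -0.1356]
red [344.3301 346.0173] 521 [ 0.6191 -0.0267] [31.1728 24.22  ] 2.2640280723571777 [ 0.6203 -0.026 ]
```

View pics/w5t.png

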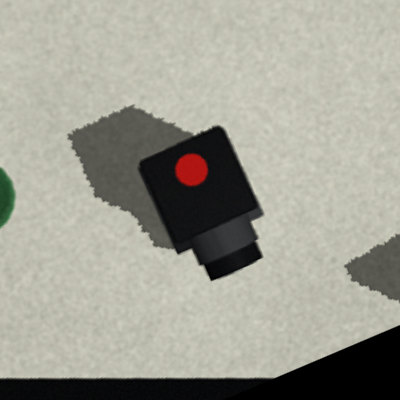

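Camera confirmed: red dot rear at (191,169), barrel front at (230,250) in the rectified view. Centre is about (0.436, −0.1395), yaw about 0.436.

```bash
python3 - <<'E'
from h import *
go(.436,-.1395,.036,2.007)
E
```

```text
row [-0.007 -0.037 -0.008] [-54.9 181.9  -2.1] dist 190 deg 2.2 cur yaw 1.97 q6 -2.3 t 6.57
```

Emit:
send_rows(
  motion=[
    [[-0.007, -0.037, -0.008, -40, 10, -2, 1], [-0.007, -0.037, -0.008, -55, 30, -2, 1], [-0.007, -0.037, -0.008, -55, 60, -2, 1], [-0.007, -0.037, -0.008, -55, 60, -2, 1]],
  ],
)

```text
t: 6.9
ee_pos: [0.435, -0.1386, 0.1536]
tcp_rot: [-1.539, -0.336, 0.346]
force: [0.2, 0.6, -0.5]
grip_width: 0.0931
```

```bash
python3 - <<'E'
from h import *
go(.436,-.1395,.036,2.007)
E
```

```text
row [-0.006 -0.001 -0.005] [  1.2 117.6  -1.9] dist 118 deg 0.4 cur yaw 2.006 q6 -2.42 t 6.9
```

Emit:
send_rows(
  motion=[
    [[-0.006, 0, -0.005, 1, 40, -1.5, 1], [-0.006, 0, -0.005, 1, 80, -1.5, 1], [-0.006, 0, -0.005, 1, 110, -1.5, 1], [-0.006, 0, -0.005, 1, 117.5, -1.5, 1], [-0.006, 0, -0.005, 1, 117.5, -1.5, 0.6]],
  ],
)

```text
t: 7.32
ee_pos: [0.4356, -0.1384, 0.035]
tcp_rot: [-1.542, -0.34, 0.345]
force: [-1.6, -0.6, 0.1]
grip_width: 0.0896
```

Emit:
send_rows(
  motion=[
    [[0, 0, 0, 0, 0, 0, 0], [0, 0, 0, 0, 0, 0, 0], [0, 0, 0, 0, 0, 0, 0], [0, 0, 0, 0, 0, 0, 0], [0, 0, 0, 0, 0, 0, 0]],
  ],
  grip_force=30,
)

```text
t: 7.73
ee_pos: [0.4362, -0.1387, 0.0359]
tcp_rot: [-1.543, -0.341, 0.344]
force: [0.5, -0.4, -0.2]
grip_width: 0.0573
```

Emit:
send_rows(
  motion=[
    [[0, 0, 0, 0, 0, 0, 0], [0, 0, 0, 0, -20, 0, 0], [0, 0, 0, 0, -50, 0, 0], [0, 0, 0, 0, -90, 0, 0], [0, 0, 0, 0, -130, 0, 0]],
  ],
)

```text
t: 8.15
ee_pos: [0.4354, -0.1383, 0.1671]
tcp_rot: [-1.541, -0.339, 0.345]
force: [1.4, -1.2, -2.9]
grip_width: 0.0458
```

```bash
python3 - <<'E'
from h import *
go(.6285,-.1238,.16,.041)
E
```

```text
row [-0.004 -1.175 -0.001] [181.1   6.3 -68.5] dist 194 deg 67.3 cur yaw 2.007 q6 -2.42 t 8.15
```

Emit:
send_rows(
  motion=[
    [[0, 1.966, 0, 181, -10, -68.5, 0], [0, 1.966, 0, 181, -10, -68.5, 0], [0, 1.966, 0, 181, -10, -68.5, 0], [0, 1.966, 0, 181, -10, -68.5, 0], [0, 1.966, 0, 181, -10, -68.5, 0]],
  ],
)

```text
t: 8.57
ee_pos: [0.6312, -0.1233, 0.1763]
tcp_rot: [-1.565, 0.154, -0.151]
force: [-0.4, -1.7, -4.1]
grip_width: 0.0458
```

Emit:
send_rows(
  motion=[
    [[0, 1.34, 0, 0, 0, 0, 0], [0, 1.34, 0, 0, 0, 0, 0], [0, 1.34, 0, 0, 0, 0, 0], [0, 1.34, 0, 0, 0, 0, 0], [0, 1.34, 0, 0, 0, 0, 0]],
  ],
)

```text
t: 8.98
ee_pos: [0.6308, -0.1232, 0.1758]
tcp_rot: [-1.475, 0.644, -0.638]
force: [1.0, -0.3, -3.5]
grip_width: 0.0458
```

Emit:
send_rows(
  motion=[
    [[0, 0.715, 0, 0, 0, 0, 0], [0, 0.715, 0, 0, 0, 0, 0], [0, 0.715, 0, 0, 0, 0, 0], [0, 0.715, 0, 0, 0, 0, 0], [0, 0.715, 0, 0, 0, 0, 0]],
  ],
)

```text
t: 9.4
ee_pos: [0.6303, -0.1231, 0.1754]
tcp_rot: [-1.269, 1.12, -1.113]
force: [0.2, -0.1, -3.0]
grip_width: 0.0457
```

```bash
python3 - <<'E'
from h import *
go(.6285,-.1238,.16,.041)
f,c=shot('wrist','w6')
s=read_state();print(s['ee_pos'],s['grip_width'],s['force'])
for ce,a,m in blobs(f,(0,130,70),(8,255,255),100): print('red',ce,a,*[rectw(m,s['ee_pos'][2]+k,c) for k in(.03,.049)])
E
```

```text
row [ 0.005  0.085 -0.001] [ 0.5 15.4 -1.8] dist 15 deg 4.9 cur yaw 0.126 q6 -0.39 t 9.4
[ 0.6303 -0.1231  0.1754] 0.045784824062720775 [ 0.2796 -0.5387 -3.7641]
red [506.5509  82.7095] 2830 (array([ 0.6908, -0.0327]), array([34.9673, 11.5159]), 74.5025405883789, array([ 0.6908, -0.0325])) (array([ 0.6811, -0.0352]), array([30.1023,  9.9137]), 74.5028305053711, array([ 0.6811, -0.0351]))
red [327.8367  65.3397] 1990 (array([ 0.6232, -0.0349]), array([23.3478, 11.9163]), 2.206263780593872, array([ 0.6232, -0.0348])) (array([ 0.6229, -0.0371]), array([20.0994, 10.2584]), 2.2062571048736572, array([ 0.6229, -0.0371]))
```

View pics/w6.png

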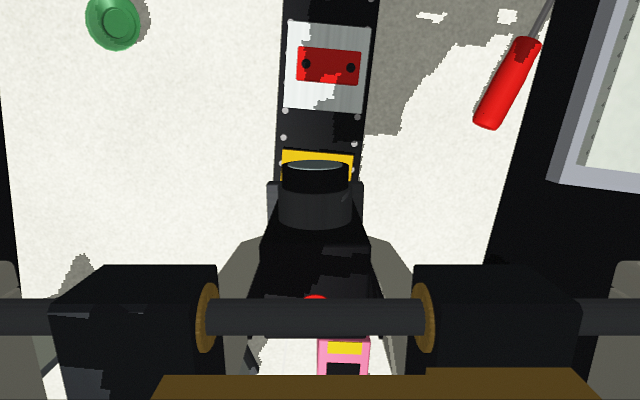

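Lens points at the stage (up in the image). Now lowering onto yellow.

```bash
python3 - <<'E'
from h import *
go(.6285,-.1238,.075,.041)
E
```

```text
row [ 0.005  0.076 -0.001] [  0.6 100.4  -1.4] dist 100 deg 4.3 cur yaw 0.117 q6 -0.38 t 9.45
```

Emit:
send_rows(
  motion=[
    [[0.005, 0.076, -0.001, 0.6, 20, -1.4, 0], [0.005, 0.076, -0.001, 0.6, 50, -1.4, 0], [0.005, 0.076, -0.001, 0.6, 80, -1.4, 0], [0.005, 0.076, -0.001, 0.6, 100, -1.4, 0], [0.005, 0.076, -0.001, 0.6, 100, -1.4, 0]],
  ],
)

```text
t: 9.87
ee_pos: [0.6257, -0.123, 0.0707]
tcp_rot: [-1.233, 1.184, -1.172]
force: [-1.0, 0.4, -4.2]
grip_width: 0.0456
```

Emit:
send_rows(
  motion=[
    [[0, 0, 0, 0, 4, 0, 0], [0, 0, 0, 0, 8, 0, 0], [0, 0, 0, 0, 12, 0, 0], [0, 0, 0, 0, 12, 0, 0], [0, 0, 0, 0, 12, 0, 0]],
  ],
)

```text
t: 10.28
ee_pos: [0.6264, -0.123, 0.0608]
tcp_rot: [-1.232, 1.181, -1.173]
force: [-2.9, 3.2, 6.4]
grip_width: 0.0459
```

```bash
python3 - <<'E'
from h import *
go(.6285,-.1238,.05,.041)
E
```

```text
row [ 0.005  0.003 -0.002] [ 0.9 10.8  2.1] dist 11 deg 0.4 cur yaw 0.044 q6 -0.31 t 10.28
```

Emit:
send_rows(
  motion=[
    [[0.005, 0.003, 0, 0.9, -3, 0, 0], [0.005, 0.003, 0, 0.9, -3, 2.5, 0], [0.005, 0.003, 0, 0.9, -3, 2.5, 0], [0.005, 0.003, 0, 0.9, 0, 2.5, 0], [0.005, 0.003, 0, 0.9, 0, 2.5, 0]],
  ],
)

```text
t: 10.7
ee_pos: [0.6293, -0.1239, 0.0607]
tcp_rot: [-1.226, 1.179, -1.178]
force: [0.6, -0.3, -1.6]
grip_width: 0.0461
```

Emit:
send_rows(
  motion=[
    [[0, 0, 0, 0, 0.5, 0, 1], [0, 0, 0, 0, 0.5, 0, 1], [0, 0, 0, 0, 0.5, 0, 1], [0, 0, 0, 0, 0.5, 0, 1], [0, 0, 0, 0, 0.5, 0, 1]],
  ],
)

```text
t: 11.12
ee_pos: [0.6293, -0.1239, 0.0602]
tcp_rot: [-1.226, 1.179, -1.178]
force: [0.9, 0.9, 0.4]
grip_width: 0.0746
```

Emit:
send_rows(
  motion=[
    [[0, 0, 0, 0, -20, 0, 1], [0, 0, 0, 0, -60, 0, 1], [0, 0, 0, 0, -100, 0, 1], [0, 0, 0, 0, -140, 0, 1], [0, 0, 0, 0, -160, 0, 1]],
  ],
)

```text
t: 11.53
ee_pos: [0.6304, -0.1246, 0.2256]
tcp_rot: [-1.223, 1.174, -1.181]
force: [0.4, -0.0, 0.0]
grip_width: 0.0932
```

```bash
python3 - <<'E'
from h import *
s=read_state();print(s['ee_pos'])
go(.34,-.32,.22,-1.19+np.pi)
go(.34,-.32,.22,.041)
f,c=shot('top','top2')
t=topdown(f,c,.099,.62,.03,.21,1);cv2.imwrite('pics/t2.png',cv2.resize(t,None,fx=1.4,fy=1.4)[:,:,::-1])
for ce,a,m in blobs(f,(0,150,90),(6,255,255)):print(ce,a,*rectw(m,.099,c))
E
```

```text
[ 0.6304 -0.1246  0.2256]
row [-0.005  1.231 -0.004] [ 183.3    3.6 -298.2] dist 350 deg 70.5 cur yaw 0.041 q6 -0.31 t 11.53
row [-0.006  0.    -0.   ] [ 183.3    3.6 -298.2] dist 350 deg 0.4 cur yaw 0.041 q6 -0.31 t 11.53
[405.2391  88.5024] 414 [ 0.8156 -0.3088] [153.8588  61.4415] 43.72850036621094 [ 0.8237 -0.3128]
[286.6923 107.1319] 91 [0.7644 0.0031] [37.3623 19.0563] 72.35936737060547 [0.7643 0.002 ]
[ 81.0275 138.2661] 109 [0.6664 0.5414] [44.0451 20.0836] 69.7921371459961 [0.6658 0.5425]
[ 73.1165 228.1722] 395 [0.4368 0.5265] [ 94.3498 161.6161] 69.41346740722656 [0.4289 0.539 ]
[511.3053 209.4351] 131 [ 0.5071 -0.584 ] [33.6591 29.1544] 77.1080551147461 [ 0.5062 -0.5838]
```

Emit:
send_rows(
  motion=[
    [[0, 1.231, 0, 183, 0, -298, 1], [0, 1.231, 0, 183, 0, -298, 1], [0, 1.231, 0, 183, 0, -298, 1], [0, 1.231, 0, 183, 0, -298, 1], [0, 1.231, 0, 183, 0, -298, 1]],
  ],
)

```text
t: 12.0
ee_pos: [0.455, -0.2418, 0.223]
tcp_rot: [-0.864, 1.626, -1.628]
force: [0.5, -0.7, 0.5]
grip_width: 0.0925
```

```bash
python3 - <<'E'
from h import *
s=read_state();print(s['ee_pos'])
go(.335,-.32,.22,-1.19)
f,c=shot('top','top2')
t=topdown(f,c,.099,.62,.03,.21,1);cv2.imwrite('pics/t2.png',cv2.resize(t,None,fx=1.4,fy=1.4)[:,:,::-1])
for ce,a,m in blobs(f,(0,150,90),(6,255,255)):
  if 120<ce[0]<520 and 110<ce[1]<300: print(ce,a,*rectw(m,.099,c))
E
```

```text
[ 0.455  -0.2418  0.223 ]
row [-0.002  0.6   -0.006] [131.7   2.1 -56.3] dist 143 deg 34.4 cur yaw -0.59 q6 0.01 t 12.0
[293.084  160.8067] 119 [ 0.6188 -0.021 ] [42.7504 18.3366] 1.9701664447784424 [ 0.6192 -0.0199]
[336.5778 157.3556] 45 [ 0.6314 -0.1334] [17.5749 19.1109] 65.05636596679688 [ 0.6313 -0.1333]
[511.2615 209.4385] 130 [ 0.5073 -0.583 ] [30.6365 30.6497] 87.88922882080078 [ 0.5062 -0.5837]
```

Emit:
send_rows(
  motion=[
    [[0, 0.6, 0, 131, 2, -56, 1], [0, 0.6, 0, 131, 2, -56, 1], [0, 0.6, 0, 131, 2, -56, 1], [0, 0.6, 0, 131, 2, -56, 1], [0, 0.6, 0, 131, 2, -56, 1]],
  ],
)

```text
t: 12.47
ee_pos: [0.3272, -0.3229, 0.2203]
tcp_rot: [-0.366, 2.025, -2.023]
force: [0.8, 0.3, 0.1]
grip_width: 0.0925
```

```bash
python3 - <<'E'
from h import *
s=read_state();print(s['ee_pos'])
go(.335,-.32,.22,-1.19)
f,c=shot('wrist','w7')
t=topdown(f,c,.085,.375,-.30,.10)
cv2.imwrite('pics/w7t.png',t[:,:,::-1])
E
```

```text
[ 0.3272 -0.3229  0.2203]
row [ 0.    -0.02  -0.003] [-8.3  0.4  0. ] dist 8 deg 1.2 cur yaw -1.21 q6 0.33 t 12.47
```

View pics/w7t.png

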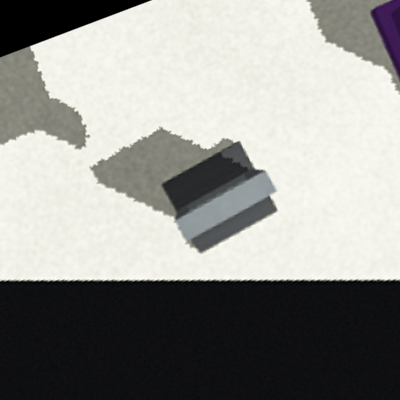

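The rectified view shows the diffuser's top bar, about 50 x 12.5 mm, centred at (227,205). That gives (0.3726, −0.3134) with yaw about 0.476.

```bash
python3 - <<'E'
from h import *
go(.3726,-.3134,.036,-1.095)
E
```

```text
row [-0.    -0.124 -0.004] [-43.6 184.6   6.9] dist 190 deg 7.1 cur yaw -1.219 q6 0.34 t 12.52
```

Emit:
send_rows(
  motion=[
    [[0, -0.124, -0.004, -35, 10, 7, 1], [0, -0.124, -0.004, -43.5, 30, 7, 1], [0, -0.124, -0.004, -43.5, 65, 7, 1], [0, -0.124, -0.004, -43.5, 65, 7, 1]],
  ],
)

```text
t: 12.85
ee_pos: [0.371, -0.3112, 0.1509]
tcp_rot: [-0.483, 1.962, -1.948]
force: [-0.2, 1.1, -1.3]
grip_width: 0.0932
```

```bash
python3 - <<'E'
from h import *
go(.3726,-.3134,.036,-1.095)
E
```

```text
row [0.007 0.004 0.003] [ -0.7 114.9   3.5] dist 115 deg 0.5 cur yaw -1.091 q6 0.3 t 12.85
```

Emit:
send_rows(
  motion=[
    [[0.007, 0.004, 0.003, -0.5, 40, 3, 1], [0.007, 0.004, 0.003, -0.5, 80, 3, 1], [0.007, 0.004, 0.003, -0.5, 105, 3, 1], [0.007, 0.004, 0.003, -0.5, 114.5, 3, 1], [0.007, 0.004, 0.003, -0.5, 114.5, 3, 0.7]],
  ],
)

```text
t: 13.27
ee_pos: [0.3717, -0.3125, 0.0356]
tcp_rot: [-0.477, 1.959, -1.952]
force: [0.1, -0.0, 0.1]
grip_width: 0.0898
```

Emit:
send_rows(
  motion=[
    [[0, 0, 0, 0, 0, 0, 0], [0, 0, 0, 0, 0, 0, 0], [0, 0, 0, 0, 0, 0, 0], [0, 0, 0, 0, 0, 0, 0], [0, 0, 0, 0, 0, 0, 0]],
  ],
  grip_force=20,
)

```text
t: 13.68
ee_pos: [0.3721, -0.3129, 0.0365]
tcp_rot: [-0.477, 1.957, -1.953]
force: [-0.3, -0.2, -0.1]
grip_width: 0.0575
```

Emit:
send_rows(
  motion=[
    [[0, 0, 0, 0, 0, 0, 0], [0, 0, 0, 0, 0, 0, 0], [0, 0, 0, 0, 0, 0, 0]],
  ],
)

```text
t: 13.93
ee_pos: [0.3722, -0.3129, 0.0368]
tcp_rot: [-0.477, 1.957, -1.953]
force: [-1.1, 2.0, 4.3]
grip_width: 0.0516
```

Emit:
send_rows(
  motion=[
    [[0, 0, 0, 0, -20, 0, 0], [0, 0, 0, 0, -60, 0, 0], [0, 0, 0, 0, -100, 0, 0], [0, 0, 0, 0, -140, 0, 0], [0, 0, 0, 0, -180, 0, 0]],
  ],
)

```text
t: 14.35
ee_pos: [0.3718, -0.3127, 0.2186]
tcp_rot: [-0.477, 1.957, -1.953]
force: [0.5, -0.8, -2.5]
grip_width: 0.052
```

```bash
python3 - <<'E'
from h import *
go(.6200,.0855,.22,.041)
E
```

```text
row [ 0.002 -1.134 -0.001] [-403.5   -0.9 -239.5] dist 469 deg 65.0 cur yaw -1.093 q6 0.3 t 14.35
```

Emit:
send_rows(
  motion=[
    [[0, -1.134, 0, -403, -1, -239, 0], [0, -1.134, 0, -403, -1, -239, 0], [0, -1.134, 0, -403, -1, -239, 0], [0, -1.134, 0, -403, -1, -239, 0], [0, -1.134, 0, -403, -1, -239, 0]],
  ],
)

```text
t: 14.77
ee_pos: [0.4827, -0.1344, 0.2182]
tcp_rot: [-0.954, 1.543, -1.539]
force: [1.0, 0.3, -1.0]
grip_width: 0.0519
```

```bash
python3 - <<'E'
from h import *
go(.6200,.0855,.22,.041)
E
```

```text
row [ 0.002 -0.503 -0.002] [-258.    -1.5   24.9] dist 259 deg 28.8 cur yaw -0.462 q6 0.1 t 14.77
```

Emit:
send_rows(
  motion=[
    [[0, -0.503, 0, -258, -1.5, 25, 0], [0, -0.503, 0, -258, -1.5, 25, 0], [0, -0.503, 0, -258, -1.5, 25, 0], [0, -0.503, 0, -258, -1.5, 25, 0], [0, -0.503, 0, -258, -1.5, 25, 0]],
  ],
)

```text
t: 15.18
ee_pos: [0.5927, 0.0427, 0.2193]
tcp_rot: [-1.232, 1.175, -1.171]
force: [1.7, -0.7, -1.4]
grip_width: 0.052
```

```bash
python3 - <<'E'
from h import *
go(.6200,.0855,.1,.041)
E
```

```text
row [ 0.002  0.008 -0.002] [-41.1 119.3  29.6] dist 130 deg 0.5 cur yaw 0.049 q6 -0.06 t 15.18
```

Emit:
send_rows(
  motion=[
    [[0, 0.008, 0, -38, 10, 28, 0], [0, 0.008, 0, -41, 40, 29.6, 0], [0, 0.008, 0, -41, 80, 29.6, 0], [0, 0.008, 0, -41, 119, 29.6, 0], [0, 0.008, 0, -41, 119, 29.6, 0]],
  ],
)

```text
t: 15.6
ee_pos: [0.6155, 0.0855, 0.0926]
tcp_rot: [-1.238, 1.19, -1.171]
force: [-1.6, -0.2, -4.0]
grip_width: 0.0518
```

```bash
python3 - <<'E'
from h import *
go(.6200,.0855,.0515,.041)
E
```

```text
row [ 0.015  0.001 -0.002] [ 0.2 41.   5.1] dist 41 deg 0.8 cur yaw 0.042 q6 0.02 t 15.6
```

Emit:
send_rows(
  motion=[
    [[0.012, 0, 0, 0.2, 5, 4.5, 0], [0.012, 0, 0, 0.2, 15, 4.5, 0], [0.012, 0, 0, 0.2, 28, 4.5, 0], [0.012, 0, 0, 0.2, 36, 4.5, 0], [0.012, 0, 0, 0.2, 36, 4.5, 0]],
  ],
)

```text
t: 16.02
ee_pos: [0.6189, 0.0853, 0.0555]
tcp_rot: [-1.23, 1.182, -1.176]
force: [-1.4, -0.5, -2.6]
grip_width: 0.052
```

```bash
python3 - <<'E'
from h import *
go(.6200,.0855,.0512,.041)
E
```

```text
row [ 0.004  0.    -0.002] [-0.2  4.3  1.1] dist 4 deg 0.2 cur yaw 0.041 q6 0.02 t 16.02
```

Lower the rest, release, and rise.

Emit:
send_rows(
  motion=[
    [[0.004, 0, 0, 0, 2, 1, 0], [0.004, 0, 0, 0, 4.3, 1, 0], [0.004, 0, 0, 0, 4.3, 1, 0], [0.004, 0, 0, 0, 4.3, 1, 0]],
  ],
)

```text
t: 16.35
ee_pos: [0.6201, 0.0854, 0.0515]
tcp_rot: [-1.227, 1.179, -1.178]
force: [0.2, -0.9, -0.9]
grip_width: 0.0523
```

Emit:
send_rows(
  motion=[
    [[0, 0, 0, 0, 0, 0, 1], [0, 0, 0, 0, 0, 0, 1], [0, 0, 0, 0, 0, 0, 1], [0, 0, 0, 0, 0, 0, 1], [0, 0, 0, 0, 0, 0, 1]],
  ],
)

```text
t: 16.77
ee_pos: [0.6202, 0.0854, 0.0517]
tcp_rot: [-1.227, 1.179, -1.178]
force: [-0.5, -0.1, 0.6]
grip_width: 0.0809
```

Emit:
send_rows(
  motion=[
    [[0, 0, 0, 0, -20, 0, 1], [0, 0, 0, 0, -60, 0, 1], [0, 0, 0, 0, -100, 0, 1], [0, 0, 0, 0, -140, 0, 1], [0, 0, 0, 0, -170, 0, 1]],
  ],
)

```text
t: 17.18
ee_pos: [0.6205, 0.0851, 0.2254]
tcp_rot: [-1.225, 1.177, -1.179]
force: [0.4, -1.1, 0.9]
grip_width: 0.093
```

```bash
python3 - <<'E'
from h import *
go(.50,-.37,.22,-1.08)
E
```

```text
row [-0.002  1.121 -0.004] [ 449.8    4.1 -139.3] dist 471 deg 64.3 cur yaw 0.041 q6 0.02 t 17.18
```

Emit:
send_rows(
  motion=[
    [[0, 1.121, 0, 450, 4, -139, 1], [0, 1.121, 0, 450, 4, -139, 1], [0, 1.121, 0, 450, 4, -139, 1], [0, 1.121, 0, 450, 4, -139, 1], [0, 1.121, 0, 450, 4, -139, 1]],
  ],
)

```text
t: 17.6
ee_pos: [0.5662, -0.118, 0.2213]
tcp_rot: [-0.867, 1.628, -1.627]
force: [1.0, 0.0, 0.4]
grip_width: 0.0931
```

```bash
python3 - <<'E'
from h import *
go(.50,-.37,.22,-1.08)
E
```

```text
row [-0.     0.491 -0.003] [246.3   0.6  85. ] dist 261 deg 28.1 cur yaw -0.589 q6 0.3 t 17.6
```

Emit:
send_rows(
  motion=[
    [[0, 0.491, 0, 246, 0, 85, 1], [0, 0.491, 0, 246, 0, 85, 1], [0, 0.491, 0, 246, 0, 85, 1], [0, 0.491, 0, 246, 0, 85, 1], [0, 0.491, 0, 246, 0, 85, 1]],
  ],
)

```text
t: 18.02
ee_pos: [0.5129, -0.3198, 0.2209]
tcp_rot: [-0.476, 1.952, -1.95]
force: [1.1, 0.4, 0.2]
grip_width: 0.0931
```

```bash
python3 - <<'E'
from h import *
go(.50,-.37,.22,-1.08)
E
```

```text
row [ 0.    -0.008 -0.004] [34.8  0.8 38.5] dist 52 deg 0.5 cur yaw -1.088 q6 0.45 t 18.02
```

Emit:
send_rows(
  motion=[
    [[0, 0, 0, 35, 0, 38, 1], [0, 0, 0, 35, 0, 38, 1], [0, 0, 0, 35, 0, 38, 1], [0, 0, 0, 35, 0, 38, 1]],
  ],
)

```text
t: 18.35
ee_pos: [0.4994, -0.3695, 0.2205]
tcp_rot: [-0.476, 1.953, -1.95]
force: [-0.4, 0.8, 0.0]
grip_width: 0.093
```

```bash
python3 - <<'E'
from h import *
s=read_state();print(s['ee_pos'],s['qvel'].round(2))
f,c=shot('wrist','w8')
t=topdown(f,c,.085,.55,-.34,.10)
cv2.imwrite('pics/w8t.png',t[:,:,::-1])
for ce,a,m in blobs(f,(15,110,90),(30,255,255),60): print('yel',ce,a,*rectw(m,.085,c))
go(.545,-.343,.15,-1.08)
E
```

```text
[ 0.4994 -0.3695  0.2205] [ 0.04 -0.01  0.01  0.   -0.    0.  ]
yel [452.0361  44.4541] 610 [ 0.6595 -0.4109] [30.1152 12.3296] 69.90090942382812 [ 0.6595 -0.4107]
yel [424.9595  63.1943] 247 [ 0.6372 -0.3989] [28.1633  9.0609] 71.73497772216797 [ 0.6372 -0.3988]
yel [315.2195 143.8282] 483 [ 0.5366 -0.3491] [12.1162 29.7794] 28.38984489440918 [ 0.5368 -0.3492]
yel [510.52   166.5853] 475 [ 0.5995 -0.5126] [30.4196 12.413 ] 58.2772102355957 [ 0.5997 -0.5125]
yel [375.4519 210.0577] 208 [ 0.5092 -0.4264] [ 7.6734 26.9467] 27.668167114257812 [ 0.5091 -0.4264]
yel [379.8841 235.3123] 397 [ 0.4895 -0.4424] [12.3564 29.9926] 23.902366638183594 [ 0.4896 -0.4425]
row [ 0.001 -0.008 -0.004] [-51.7  70.8  -1.7] dist 88 deg 0.5 cur yaw -1.088 q6 0.37 t 18.4
```

View pics/w8t.png

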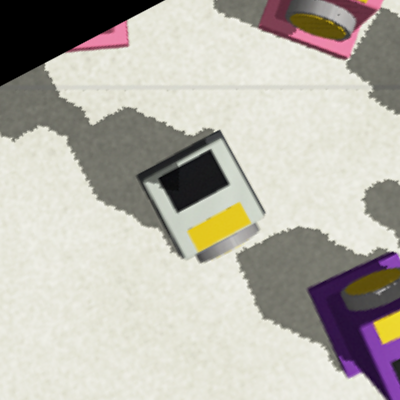

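White body, yellow bar at (219,228), black bar at (194,180): this is the white lamp. Centre about (0.552, −0.3415), yaw about 0.493.

```bash
python3 - <<'E'
from h import *
go(.552,-.3415,.15,-1.078)
E
```

```text
row [ 0.001 -0.01  -0.004] [-58.6  70.9   0.2] dist 92 deg 0.6 cur yaw -1.088 q6 0.37 t 18.4
```

Emit:
send_rows(
  motion=[
    [[0.001, -0.01, -0.004, -40, 10, 0, 1], [0.001, -0.01, -0.004, -58.6, 40, 0, 1], [0.001, -0.01, -0.004, -58.6, 65, 0, 1], [0.001, -0.01, -0.004, -58.6, 65, 0, 1]],
  ],
)

```text
t: 18.73
ee_pos: [0.5513, -0.3374, 0.151]
tcp_rot: [-0.498, 1.951, -1.94]
force: [-0.9, 0.6, -0.7]
grip_width: 0.0931
```

```bash
python3 - <<'E'
from h import *
go(.552,-.3415,.036,-1.078)
E
```

```text
row [0.007 0.003 0.004] [  0.9 114.9   4.7] dist 115 deg 0.5 cur yaw -1.075 q6 0.45 t 18.73
```

Emit:
send_rows(
  motion=[
    [[0.007, 0.003, 0.004, 1.3, 40, 4, 1], [0.007, 0.003, 0.004, 1.3, 80, 4, 1], [0.007, 0.003, 0.004, 1.3, 105, 4, 1], [0.007, 0.003, 0.004, 1.3, 114.5, 4, 1], [0.007, 0.003, 0.004, 1.3, 114.5, 4, 0.7]],
  ],
)

```text
t: 19.15
ee_pos: [0.5509, -0.34, 0.0357]
tcp_rot: [-0.492, 1.948, -1.944]
force: [0.5, -0.3, -0.2]
grip_width: 0.0895
```

Emit:
send_rows(
  motion=[
    [[0, 0, 0, 0, 0, 0, 0], [0, 0, 0, 0, 0, 0, 0], [0, 0, 0, 0, 0, 0, 0], [0, 0, 0, 0, 0, 0, 0], [0, 0, 0, 0, 0, 0, 0]],
  ],
  grip_force=30,
)

```text
t: 19.57
ee_pos: [0.5513, -0.3404, 0.0368]
tcp_rot: [-0.491, 1.946, -1.944]
force: [0.6, -0.8, 0.5]
grip_width: 0.0573
```

Emit:
send_rows(
  motion=[
    [[0, 0, 0, 0, 0, 0, 0], [0, 0, 0, 0, 0, 0, 0], [0, 0, 0, 0, 0, 0, 0], [0, 0, 0, 0, 0, 0, 0]],
  ],
)

```text
t: 19.9
ee_pos: [0.5516, -0.3407, 0.0375]
tcp_rot: [-0.49, 1.945, -1.945]
force: [-0.5, -0.9, 5.0]
grip_width: 0.0458
```

Emit:
send_rows(
  motion=[
    [[0, 0, 0, 0, -20, 0, 0], [0, 0, 0, 0, -60, 0, 0], [0, 0, 0, 0, -100, 0, 0], [0, 0, 0, 0, -140, 0, 0], [0, 0, 0, 0, -180, 0, 0]],
  ],
)

```text
t: 20.32
ee_pos: [0.5509, -0.3402, 0.2185]
tcp_rot: [-0.491, 1.947, -1.944]
force: [0.7, 0.0, -4.8]
grip_width: 0.0456
```

```bash
python3 - <<'E'
from h import *
go(.6158,.1906,.225,.041)
E
```

```text
row [ 0.002 -1.118 -0.   ] [-308.8   -5.9 -436.6] dist 535 deg 64.1 cur yaw -1.077 q6 0.45 t 20.32
```

Emit:
send_rows(
  motion=[
    [[0, -1.118, 0, -309, -6, -437, 0], [0, -1.118, 0, -309, -6, -437, 0], [0, -1.118, 0, -309, -6, -437, 0], [0, -1.118, 0, -309, -6, -437, 0], [0, -1.118, 0, -309, -6, -437, 0]],
  ],
)

```text
t: 20.73
ee_pos: [0.5758, -0.1319, 0.2198]
tcp_rot: [-0.965, 1.532, -1.528]
force: [0.2, 0.3, -3.5]
grip_width: 0.0459
```

```bash
python3 - <<'E'
from h import *
go(.6158,.1906,.225,.041)
E
```

```text
row [ 0.002 -0.487 -0.001] [-308.1   -4.8 -103.1] dist 325 deg 27.9 cur yaw -0.446 q6 0.14 t 20.73
```

Emit:
send_rows(
  motion=[
    [[0, -0.487, 0, -308, -5, -103, 0], [0, -0.487, 0, -308, -5, -103, 0], [0, -0.487, 0, -308, -5, -103, 0], [0, -0.487, 0, -308, -5, -103, 0], [0, -0.487, 0, -308, -5, -103, 0]],
  ],
)

```text
t: 21.15
ee_pos: [0.6009, 0.075, 0.2228]
tcp_rot: [-1.233, 1.177, -1.171]
force: [1.3, -1.4, -3.3]
grip_width: 0.046
```

```bash
python3 - <<'E'
from h import *
go(.6158,.1906,.2,.041)
E
```

```text
row [ 0.003  0.008 -0.002] [-114.7   22.9   20.5] dist 119 deg 0.5 cur yaw 0.049 q6 -0.0 t 21.15
```

Emit:
send_rows(
  motion=[
    [[0.003, 0.008, 0, -115, 15, 20.5, 0], [0.003, 0.008, 0, -115, 15, 20.5, 0], [0.003, 0.008, 0, -115, 23, 20.5, 0], [0.003, 0.008, 0, -115, 50, 20.5, 0], [0.003, 0.008, 0, -115, 80, 20.5, 0]],
  ],
)

```text
t: 21.57
ee_pos: [0.6154, 0.1934, 0.1422]
tcp_rot: [-1.228, 1.177, -1.176]
force: [0.7, -1.0, -4.2]
grip_width: 0.0457
```

```bash
python3 - <<'E'
from h import *
go(.6158,.1906,.07,.041)
E
```

```text
row [-0.001  0.003 -0.002] [ 2.9 72.2  0.2] dist 72 deg 0.2 cur yaw 0.044 q6 0.19 t 21.57
```

Emit:
send_rows(
  motion=[
    [[0, 0.003, -0.002, 2.9, 25, 0.2, 0], [0, 0.003, -0.002, 2.9, 50, 0.2, 0], [0, 0.003, -0.002, 2.9, 68, 0.2, 0], [0, 0.003, -0.002, 2.9, 72, 0.2, 0], [0, 0.003, -0.002, 2.9, 72, 0.2, 0]],
  ],
)

```text
t: 21.98
ee_pos: [0.6147, 0.1903, 0.0685]
tcp_rot: [-1.231, 1.181, -1.179]
force: [0.1, -0.2, -4.1]
grip_width: 0.0459
```

```bash
python3 - <<'E'
from h import *
go(.6158,.1906,.0515,.041)
E
```

```text
row [ 0.003 -0.     0.001] [-0.2 17.   1.1] dist 17 deg 0.2 cur yaw 0.041 q6 0.19 t 21.98
```

Emit:
send_rows(
  motion=[
    [[0.003, 0, 0.001, -0.2, 6, 1, 0], [0.003, 0, 0.001, -0.2, 11, 1, 0], [0.003, 0, 0.001, -0.2, 15, 1, 0], [0.003, 0, 0.001, -0.2, 17, 1, 0], [0.003, 0, 0.001, -0.2, 17, 1, 0]],
  ],
)

```text
t: 22.4
ee_pos: [0.6159, 0.1906, 0.0517]
tcp_rot: [-1.227, 1.179, -1.179]
force: [0.1, -1.0, -3.0]
grip_width: 0.0458
```

Emit:
send_rows(
  motion=[
    [[0, 0, 0, 0, 0, 0, 1], [0, 0, 0, 0, 0, 0, 1], [0, 0, 0, 0, 0, 0, 1], [0, 0, 0, 0, 0, 0, 1], [0, 0, 0, 0, 0, 0, 1]],
  ],
)

```text
t: 22.82
ee_pos: [0.616, 0.1906, 0.052]
tcp_rot: [-1.227, 1.179, -1.179]
force: [0.4, -0.8, -0.1]
grip_width: 0.0748
```

Emit:
send_rows(
  motion=[
    [[0, 0, 0, 0, -20, 0, 1], [0, 0, 0, 0, -60, 0, 1], [0, 0, 0, 0, -100, 0, 1], [0, 0, 0, 0, -140, 0, 1], [0, 0, 0, 0, -170, 0, 1]],
  ],
)

```text
t: 23.23
ee_pos: [0.6163, 0.1907, 0.2258]
tcp_rot: [-1.224, 1.177, -1.18]
force: [0.5, 0.8, -0.2]
grip_width: 0.0931
```

```bash
python3 - <<'E'
from h import *
go(.69,.035,.33,1.612)
go(.45,.25,.3,.041)
E
```

```text
row [-0.002  1.57  -0.004] [ 158.5 -104.1   67.8] dist 201 deg 90.0 cur yaw 0.041 q6 0.19 t 23.23
row [-0.004 -0.    -0.001] [ -66.1  -74.8 -163.4] dist 191 deg 0.3 cur yaw 0.041 q6 0.19 t 23.23
```

```bash
python3 - <<'E'
from h import *
go(.53,.033,.30,-1.53)
E
```

```text
row [-0.002  1.571 -0.004] [154.  -74.8 -92.3] dist 194 deg 90.0 cur yaw 0.041 q6 0.19 t 23.23
```

Emit:
send_rows(
  motion=[
    [[0, 1.571, 0, 154, -75, -92, 1], [0, 1.571, 0, 154, -75, -92, 1], [0, 1.571, 0, 154, -75, -92, 1], [0, 1.571, 0, 154, -75, -92, 1], [0, 1.571, 0, 154, -75, -92, 1]],
  ],
)

```text
t: 23.65
ee_pos: [0.529, 0.0309, 0.3019]
tcp_rot: [-0.865, 1.628, -1.63]
force: [-0.6, 0.7, 0.0]
grip_width: 0.0932
```

Emit:
send_rows(
  motion=[
    [[0, 0.94, 0, 0, 0, 0, 1], [0, 0.94, 0, 0, 0, 0, 1], [0, 0.94, 0, 0, 0, 0, 1], [0, 0.94, 0, 0, 0, 0, 1], [0, 0.94, 0, 0, 0, 0, 1]],
  ],
)

```text
t: 24.07
ee_pos: [0.5289, 0.0308, 0.3022]
tcp_rot: [-0.36, 2.027, -2.026]
force: [0.4, -1.1, -0.0]
grip_width: 0.0932
```

Emit:
send_rows(
  motion=[
    [[0, 0.315, 0, 0, 0, 0, 1], [0, 0.315, 0, 0, 0, 0, 1], [0, 0.315, 0, 0, 0, 0, 1], [0, 0.315, 0, 0, 0, 0, 1]],
  ],
)

```text
t: 24.4
ee_pos: [0.5289, 0.0308, 0.3023]
tcp_rot: [-0.036, 2.202, -2.2]
force: [0.3, -0.5, -0.1]
grip_width: 0.0934
```

```bash
python3 - <<'E'
from h import *
s=read_state();print(s['ee_pos'])
f,c=shot('wrist','w9')
t=topdown(f,c,.099,.62,.033,.22,.75)
cv2.imwrite('pics/w9t.png',t[100:480,:,::-1])
g,ct=shot('scene','scene9')
for ce,a,m in blobs(f,(15,110,90),(30,255,255),60): print('yel',ce,a,*rectw(m,.099,c))
for ce,a,m in blobs(f,(0,130,70),(8,255,255),60): print('red',ce,a,*[rectw(m,z,c)for z in(.065,.099)])
for d in cut_out('wrist','diffuser'): print(round(d['confidence'],2),*rectw(d['pixels'],.099,c))
E
```

```text
[0.5289 0.0308 0.3023]
yel [588.9574  49.0346] 376 [ 0.6684 -0.2374] [28.7829 11.963 ] 4.905791759490967 [ 0.6687 -0.2373]
yel [433.3826  65.1391] 115 [ 0.6482 -0.0935] [ 8.8131 54.514 ] 8.882353782653809 [ 0.6479 -0.0839]
yel [178.1517  88.8961] 356 [0.615  0.1756] [29.479  11.9202] 2.537382125854492 [0.6152 0.1756]
yel [434.2262 116.3056] 252 [ 0.6024 -0.095 ] [14.17   55.1578] 2.1684203147888184 [ 0.5979 -0.0912]
red [361.7358  87.6823] 897 (array([ 0.6251, -0.0176]), array([46.9907, 23.938 ]), 2.1668293476104736, array([ 0.6257, -0.0175])) (array([ 0.6229, -0.0132]), array([43.0364, 21.9236]), 2.166921615600586, array([ 0.6235, -0.0132]))
red [478.8824  86.9412] 221 (array([ 0.6314, -0.1486]), array([17.0494, 17.9155]), 2.1625494956970215, array([ 0.6315, -0.1486])) (array([ 0.6287, -0.1333]), array([15.6147, 16.4079]), 2.16213321685791, array([ 0.6288, -0.1333]))
0.61 [0.6177 0.0778] [54.0469 42.9191] 1.6189703941345215 [0.6169 0.0784]
0.29 [0.6126 0.1567] [56.3449 47.448 ] 4.067202091217041 [0.6151 0.1438]
0.21 [ 0.6224 -0.0128] [44.0464 22.6318] 2.1556451320648193 [ 0.623  -0.0127]
```

View pics/w9t.png

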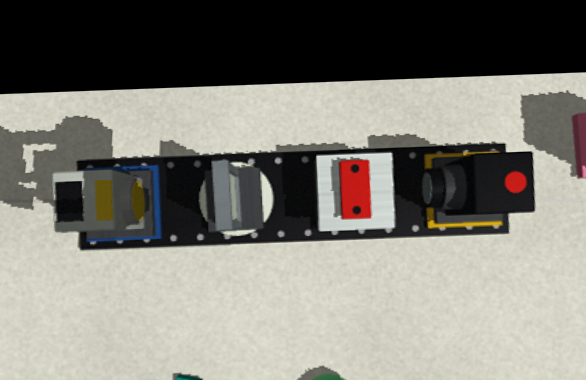

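Order, yaw and centring look right: lamp (85,200), diffuser (221,195), stage and coupon (355,190), camera (490,185). All are within about 2 mm. One oblique check that everything stands upright:

```bash
python3 - <<'E'
import cv2
a=cv2.imread('pics/scene9.png')[120:270,220:460]
cv2.imwrite('pics/scene9c.png',cv2.resize(a,None,fx=3.2,fy=3.2,interpolation=cv2.INTER_CUBIC))
E
```

```text
(no output)
```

View pics/scene9c.png

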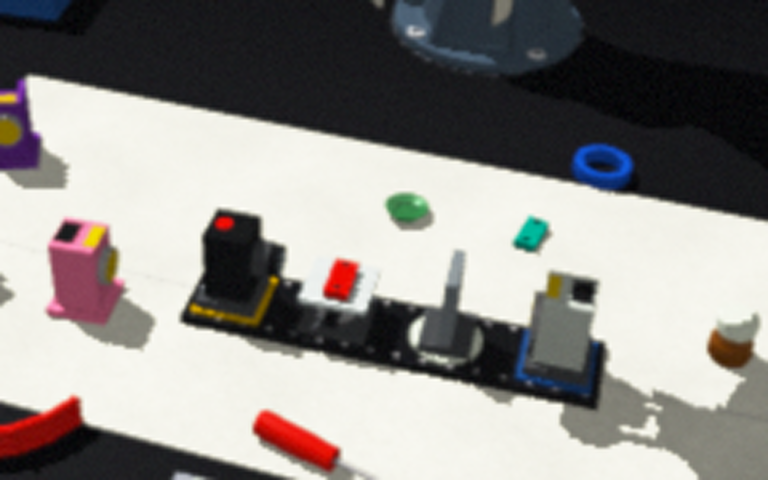

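All stand upright on their plates: camera (235,260), coupon on stage (341,280), diffuser (450,310), lamp (562,330), with the teal coupon untouched at (532,233). Handing in.

```bash
python3 - <<'E'
from plant import env
print(env.close_job())
E
```

```text
the job is handed in; nothing more can be done
None
```

The viewing line is set up and handed in at about 24.5 s. From blue to yellow the row runs lamp, diffuser on the round white plate, stage with the red coupon, camera. Lamp and camera both point at the stage.

**Last checks:**
- **Position:** the last wrist picture puts everything within about 2 mm of its plate or stage centre and in line with the row. My two estimates for the lamp's centre along the row disagreed by about 3 mm (+2 and −1 mm off its plate's centre). I took it as within tolerance.
- **Upright:** the scene picture shows all three standing on their plates, the coupon flat on the stage, and nothing touched by the robot.
- **Teal coupon:** I never went near it, and it shows in its starting place in the scene picture. I didn't measure it again.

**One slip:** I started lifting the camera before the fingers had fully closed, so it was gripped about 10 mm low. I lowered it until the contact force showed it was seated, then released it.

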